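# Gauge the square tube in the bench calliper and lock the reading

## Task

Measure the short brown square tube in the bench gauge: lay it (do not drop it) flat on the rest between the open jaws, one long side against the fixed jaw and one end close to the beam. Slide the head in until the spring jaw holds the tube squarely against the fixed jaw with its spring about half taken up, never to its stop and without tilting the jaw, then press the red lever down flat to lock the head. Leave the other things where they are.

Things in the scene. Friction and masses are not known exactly. Their poses are not given: they have to be found in the camera images.
- tube_piece: the part to measure: short square tube, dark brown, 30 x 100 x 30 mm, 0.2 kg (a solid block as far as contact goes), lying loose on the bench. Origin at the centre of its underside; its own y axis runs along its 100 mm length, z up.
- tube_center (a point): the middle of the tube, 15 mm above its underside.
- gauge: bench calliper gauge, fixed to the bench: grey-green base 130 (x) x 260 (y) mm with a flat rest, top 10 mm above the bench. Origin: centre of the base's underside, z up. The head slides along y: +y opens, -y closes. The jaw blades reach towards -x, from x = 35 to -19 mm, tops 32 mm above the bench. A tube lying on the rest has its top at 40 mm and its outer part clear of the blades.
- anvil: the fixed jaw at the gauge's -y end, with the same frame as the gauge. Its flat face is at y = -90 mm and looks to +y; blade 15 mm thick, 12 to 32 mm above the bench; the block behind it at the beam (x = 31 to 65 mm) is 44 mm high.
- anvil_face (a point): the middle of the fixed jaw's measuring face (x = 8, y = -90, z = 25 mm in the gauge's frame).
- head (a joint): the sliding head: opening between the jaw faces in m with the spring jaw relaxed. 0 = shut, 0.110 = fully open; starts at 0.070 to 0.105. It slides with a steady drag of about 9 N and stays where it is left (the spring cannot push it back). With the 30 mm tube held between the jaws, spring take-up = 0.030 - this value: 0.025 is half taken up.
- jaw (a joint): take-up of the spring jaw in m: how far it has been pushed back into the head. 0 = relaxed, 0.010 = at its stop; 700 N/m (3.5 N half way). Pushing the tube along the rest takes 1 to 2.5 N.
- jaw_tilt (a joint): tilt of the spring jaw about the vertical in rad, 0 = square. It has a springy play of 0.1 either way (10 N m/rad about a point at the beam) and tilts if it is pushed at its tip or closed on a part held only by the blade tips.
- jaw_face (a point): the middle of the spring jaw's measuring face (x = 8, z = 25 mm in the gauge's frame); blade 13 mm thick along y, 18 to 32 mm above the bench; its shank by the beam is 44 mm high.
- thumb_block (a point): on the axis of the black upright thumb block on the head (x = 47 mm in the gauge's frame, 66 mm above the bench). Block 14 mm along the gauge's y, 22 mm along x, 46 to 76 mm above the bench: pinch it along y to slide the head. It is 45 mm to +y of the relaxed jaw's face; beside it to +y lies a flat display, top 50 mm above the bench.
- lever (a joint): cam lock lever with a red tip, 52 mm long from hinge to end, on the head's near side: angle in rad above level. 0 = flat, pointing to the gauge's -x = locked (hard stop); 0.85 = fully raised. Starts at 0.40 to 0.70 and stays where it is left (0.05 N m of friction). Hinge axis along the gauge's y at x = 20 mm, 34 mm above the bench, 72 mm to +y of the relaxed jaw's face.
- lever_tip (a point): top of the lever's red tip, 42 mm from the hinge axis; pad 20 x 13 mm; its top is 40 mm above the bench when the lever is flat.
- offcut_1: light wood offcut with a slanted end, 38 x 120 x 19 mm, loose on the bench: a bystander. Origin at the centre of its underside.
- masking_tape: roll of masking tape lying flat, 100 mm across and 24 mm high, loose on the bench: a bystander. Origin at the centre of its underside.
- beam_edge (a point): point on the near edge of the gauge's steel beam (x = 35, y = -75, z = 27 mm in the gauge's frame). The beam runs along y at x = 35 to 55 mm, 22 to 32 mm above the bench; one end of the tube goes close to this edge.
- stop_block: dark hardwood stop block with a black knob on top, 45 x 70 x 60 mm, loose near the fence: a bystander. Origin at the centre of its underside.
Mind the look-alikes: they are no part of the job. Leave any turquoise or yellow look-alike of the tube_piece alone.

How it is judged (in metres and radians):
On the way, in this order (a step that is already met when the one before it is completed fails the run):
1. the tube lies flat on the gauge's rest between the open jaws, let go, its end within 25 mm of the beam (x of tube_center in the frame of gauge above -0.04 m and z of tube_center in the frame of gauge between 0.021 and 0.029 m and y of tube_center in the frame of anvil_face above 0.012 m and y of tube_center in the frame of jaw_face below -0.012 m and angle between the y axis of tube_piece and the x axis of gauge, either way round below 0.35 rad and contact force between the fingers and tube_piece below 0.1 N and value of joint jaw below 0.0015 m and value of joint head above 0.034 m), for 0.2 s.
2. the head is slid in until the tube is held squarely between both jaws, spring 2 to 8 mm taken up (value of joint jaw between 0.002 and 0.008 m and contact force between tube_piece and anvil above 0.2 N and angle between the y axis of tube_piece and the x axis of gauge, either way round below 0.035 rad and value of joint lever above 0.25 rad), for 0.2 s.
At the end, for the whole second after the job is handed in: Tube flat on the rest, square to the jaws (0.035 rad), end within 25 mm of the beam, bearing on the fixed jaw (over 0.2 N) and held at rest by the spring jaw with 2 to 8 mm of its 10 mm spring taken up, jaw tilt under 0.03 rad; lever down (under 0.12 rad) (value of joint lever below 0.12 rad and value of joint jaw between 0.002 and 0.008 m and value of joint jaw_tilt between -0.03 and 0.03 rad and contact force between tube_piece and anvil above 0.2 N and angle between the y axis of tube_piece and the x axis of gauge, either way round below 0.035 rad and x of tube_center in the frame of gauge above -0.04 m and z of tube_center in the frame of gauge between 0.021 and 0.029 m and y of tube_center in the frame of anvil_face between 0.012 and 0.018 m and linear speed of tube_piece below 0.01 m/s); the robot touches nothing.
It fails at once if the spring jaw is driven to its stop (more than 9.5 mm taken up) (value of joint jaw above 0.0095 m).
It fails at once if the spring jaw is forced askew (more than 0.08 rad) (value of joint jaw_tilt above 0.08 rad or value of joint jaw_tilt below -0.08 rad).
It fails at once if the tube is dropped from more than about 1 cm (contact force between the fingers and tube_piece below 0.1 N and linear speed of tube_piece above 0.45 m/s).
It fails at once if a bystander is moved more than 20 mm (distance of any of offcut_1, stop_block, masking_tape from where it was at the start of the episode above 0.02 m).
It also fails if it takes over 64 s, if anything falls off the work surface, if the arm or the gripper's body presses on something with over 40 N, if the wrist force passes 120 N, or if a joint passes its speed limit or range.

## Robot

A 6-joint arm with a two-finger parallel gripper is mounted at the origin on the work surface; the furniture and walls round the work are solid. World frame = base frame: x ahead of the robot, y to its left, z up, the work surface at z = 0. Lengths are in mm, angles in rad, forces in N, time in s.
With the tool pointing down it reaches from about 350 to 975 mm from the base axis. Payload 7.1 kg.
Tool frame: the origin (TCP) lies between the finger pads; the fingertips stand 19 mm ahead of it and the grasp point (between the pads) is the TCP; y points along the fingers, z is the direction in which the jaws open and shut, and the axes are right-handed (so a half turn about y gives the same grasp; the last joint's range is limited). The gripper opens to 88 mm and grips with 3 to 60 N. Pads are 20 mm wide; open, the fingers measure 115 mm over their backs; the gripper's body (75 mm by 178 mm) begins 61 mm behind the grasp point.
Start: joints at [1.207, 0.423, 1.63, -0, 1.089, -0.019], TCP at [211.223, 588.209, 241.675] pointing down, gripper open.
Joint ranges: [-3, 3], [-0.9, 2.11], [0.09, 2.58], [-1.31, 4.45], [0.11, 2.69], [-2.54, 2.54]. Speed limits (rad/s): [2.39, 2.39, 3.01, 3.14, 3.14, 3.14].

## Interface

Orientations are given as a rotation vector (axis times angle).
In Python, from workcell import ctrl gives the robot as it stands.
- The arm moves only by the tool servo_tool, never from a script. Its argument "moves" is text: rows parted by semicolons, each of 6 numbers parted by spaces: the shift along the world's x, y, z in m, then the turn, a rotation vector about the world's x, y, z in degrees. A call has 1 to 8 rows; each row is the pose to reach, as a shift and turn from the pose commanded when the call began; what a row does not reach only later rows make up. A row lasts 1/8 s, in which the tool goes at most 62.5 mm and 10.7 degrees, less where a joint would pass 70% of its speed; a pose out of reach is approached as far as the arm can. A call with a gripper value outside its range is refused whole. "hand" is the closure in counts, from 0 (fully open) to 255 (shut), set as the call begins (left out, the last holds). The fingers move at their own pace and stop on an object; the grip force is fixed at half the most. Time passes only in rows, so rows that repeat a pose let the fingers close. It gives the time, the measured TCP pose, the force and the opening at its end, in the units of the state.
- ctrl.get_obs(): the state, without advancing time (a new reading comes with each control period).
- ctrl.get_image(name): name is "side" or "top"; returns a dict with "pixels" (480x640x3 uint8, red, green, blue), "depth" (480x640 float32, mm along the optical axis (not along the pixel's ray), 0 where there is no reading), "vertical_fov" (degrees; the focal length in pixels is half the picture's height over the tangent of half this angle, whatever the lens; pixels are square), "cx", "cy" (the principal point, pixels), "xyz" and "attitude" of the camera in the world. Camera axes: x right, y up, looking along -z (the intrinsics and any distortion apply to the point x, -y, -z); pixel columns grow to the right and rows downward; lengths in mm; the calibration is good to about 2 mm. A picture is of the moment at which its call begins.
- ctrl.close_job(): hands the job in, once; it reports no verdict.
The state is a dict: "t": time; "qpos": joint angles; "qvel": joint speeds; "joint_torque": joint torques, N m; "ee_pos": TCP position; "orientation": TCP orientation; "ft_force": force on the tool from outside, world axes, zero at the start; "moment": the same for the moment, N m; "width": finger opening in mm.
Only numpy, scipy, OpenCV 4.12 (cv2) and the standard library are available. Lean on these libraries where they do the work, as an engineer would, in place of code of your own. Each camera call takes 0.05 s, during which the arm holds its last target.

## Working session

There is one attempt and no reset: what is moved stays moved. The work goes in short steps, Python scripts to look and compute and a tool call to move; the robot and the scene stay as the last step left them, time stands still between calls to the robot, and variables do not carry over. Pictures are saved under pics/ and viewed, and the job is handed in when it is done.

Besides the shell and the picture viewer there is one more tool, called after ">>>" as name(argument=value, ...) on one line, values as JSON. servo_tool: Moves the arm, as the interface text tells. Its arguments: {"type":"object","properties":{"moves":{"type":"string"},"hand":{"type":"number"}},"required":["moves"]}

```bash
mkdir -p pics; ls; cat > h.py <<'E'
import numpy as np, cv2
from workcell import ctrl
from scipy.spatial.transform import Rotation as R
def grab(n):
    im=ctrl.get_image(n); np.savez(f'last_{n}.npz',**{k:np.asarray(v) for k,v in im.items()}); return im
def load(n): return dict(np.load(f'last_{n}.npz',allow_pickle=True))
E
python3 - <<'E'
from h import *
for n in ('top','side'):
    im=grab(n); cv2.imwrite(f'pics/{n}0.png',cv2.cvtColor(im['pixels'],cv2.COLOR_RGB2BGR))
    print(n,{k:v for k,v in im.items() if k not in('pixels','depth')})
print(ctrl.get_obs())
E
```

```text
pics
top {'vertical_fov': 47.531620321957035, 'cx': 309.3227255239318, 'cy': 236.4616588689978, 'xyz': array([ 371.91274702,   20.23956301, 1521.27991112]), 'attitude': array([ 0.04175237, -0.05281746, -1.56614485])}
side {'vertical_fov': 52.3534443613287, 'cx': 314.13552954014284, 'cy': 242.05324299805054, 'xyz': array([-100.82106206, -931.08534482,  686.63241417]), 'attitude': array([ 1.05016566, -0.28822334, -0.48289043])}
{'t': 0.1, 'qpos': array([ 1.20700774e+00,  4.23777029e-01,  1.63061244e+00, -2.07977361e-05,
        1.08861855e+00, -1.89993664e-02]), 'qvel': array([-0.00091808, -0.00016565, -0.00298403, -0.00032214, -0.00203452,
       -0.0009873 ]), 'joint_torque': array([ 1.14756469e-05, -5.45614457e+01, -2.74324465e+01,  6.45653531e-02,
        1.88064220e-02, -3.59986370e-05]), 'ee_pos': array([211.05646026, 587.76946252, 240.97199402]), 'orientation': array([-1.55520769,  0.2707965 , -0.2704003 ]), 'ft_force': array([1.26769394, 0.21187136, 0.02082095]), 'moment': array([-0.00503378, -0.0035233 ,  0.04289811]), 'width': 87.66368098321537}
```

View pics/top0.png

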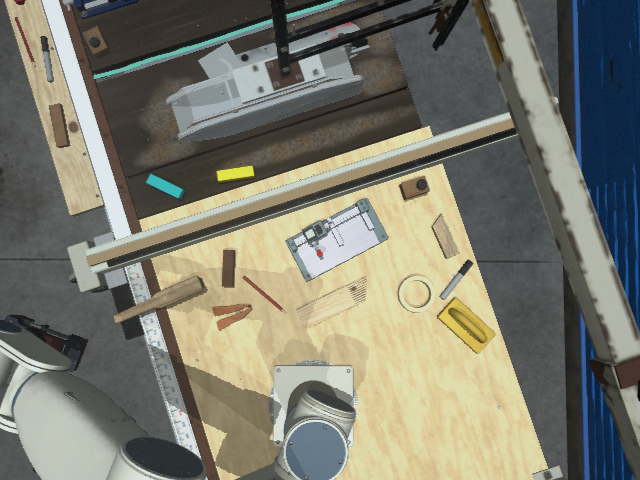

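View pics/side0.png

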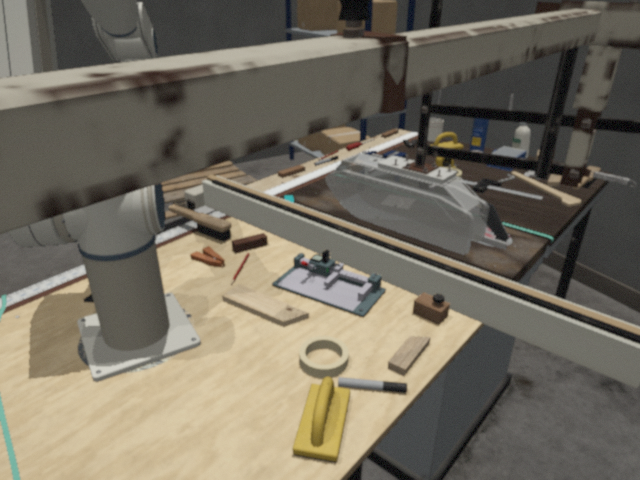

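The top view shows the gauge at about (337,240) and a dark brown block at (229,268). Things that could be taken for the tube:
- dark brown block at (229,268)
- brown block on the far left shelf at (58,125)
- stop block with knob at (414,187)
- turquoise piece at (165,186)
- yellow piece at (236,174)

By the description I choose (229,268), and I'll check it in a close crop.

```bash
cat >> h.py <<'E'
def proj_setup(im):
    f=240/np.tan(np.radians(float(im['vertical_fov']))/2)
    return f,float(im['cx']),float(im['cy']),np.array(im['xyz'],float),R.from_rotvec(np.array(im['attitude'],float)).as_matrix()
def px2w(im,u,v,z=None,d=None):
    f,cx,cy,p,M=proj_setup(im)
    u=np.asarray(u,float);v=np.asarray(v,float)
    r=np.stack([(u-cx)/f,-(v-cy)/f,-np.ones_like(u)],-1)@M.T
    s=d if z is None else (z-p[2])/r[...,2]
    return p+r*np.asarray(s)[...,None]
def w2px(im,P):
    f,cx,cy,p,M=proj_setup(im)
    c=(np.asarray(P,float)-p)@M
    return np.stack([cx+f*c[...,0]/-c[...,2],cy-f*c[...,1]/-c[...,2]],-1)
def crop(im,x0,y0,x1,y1,s,name):
    c=cv2.cvtColor(im['pixels'],cv2.COLOR_RGB2BGR)[y0:y1,x0:x1]
    c=cv2.resize(c,None,fx=s,fy=s,interpolation=cv2.INTER_CUBIC)
    for u in range((x0+9)//10*10,x1,10):
        cv2.line(c,(int((u-x0+.5)*s),0),(int((u-x0+.5)*s),6 if u%50 else 14),(0,0,255),1)
        if u%20==0: cv2.putText(c,str(u),(int((u-x0)*s),26),0,.4,(0,0,255),1)
    for v in range((y0+9)//10*10,y1,10):
        cv2.line(c,(0,int((v-y0+.5)*s)),(6,int((v-y0+.5)*s)),(0,0,255),1)
        if v%20==0: cv2.putText(c,str(v),(8,int((v-y0+.5)*s)+4),0,.4,(0,0,255),1)
    cv2.imwrite(f'pics/{name}.png',c)
E
python3 - <<'E'
from h import *
im=load('top')
crop(im,215,190,395,290,4.4,'t1'); 
crop(im,210,240,260,295,10,'t2')
d=im['depth']; print(d[240,337],d[268,229],d[300,400])
print(px2w(im,[337,229,400,165,236,58],[240,268,300,186,174,125],d=np.array([d[v,u] for u,v in ((337,240),(229,268),(400,300),(165,186),(236,174),(58,125))])).round(1))
s=load('side'); crop(s,220,220,400,320,4.4,'s1')
E
```

```text
1495.5325 1489.3492 1498.0771
[[ 452.6  -66.1   28.5]
 [ 374.7  229.    27.9]
 [ 288.8 -240.1   17.2]
 [ 599.5  408.    28.3]
 [ 632.9  212.3   34. ]
 [ 771.5  712.8   15.9]]
```

View pics/t1.png

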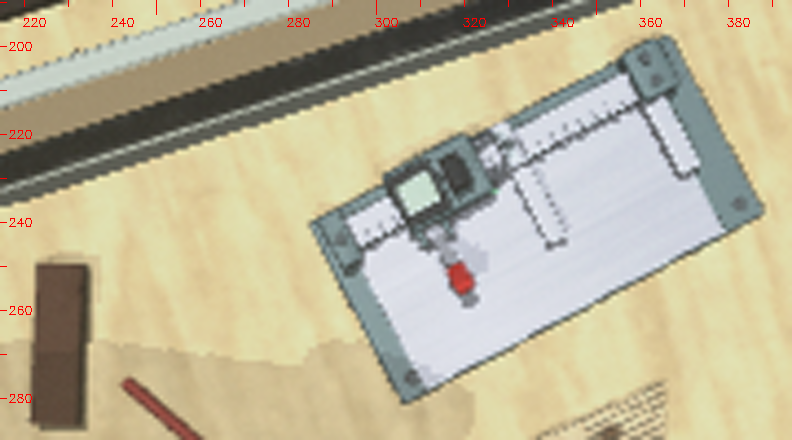

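View pics/t2.png

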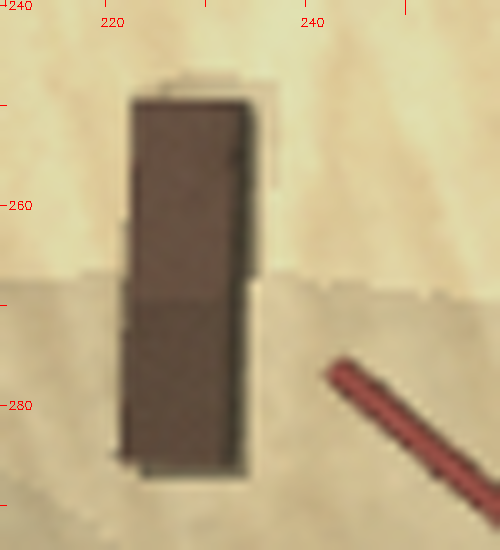

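View pics/s1.png

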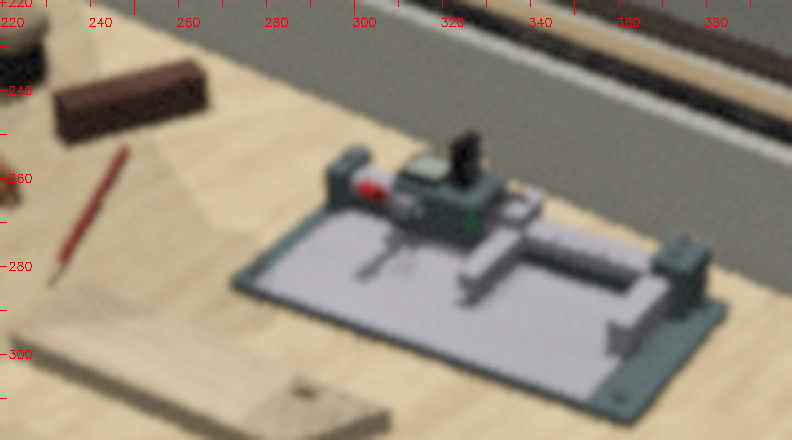

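The crops confirm the choice. The only dark brown bar without a knob is at (228,268), about 38 px long, which is roughly 100 mm. Next I'll fit the gauge and tube poses from clicked corners.

```bash
cat > fit.py <<'E'
from h import *
from scipy.optimize import least_squares
def G(p,P):
    c,s=np.cos(p[2]),np.sin(p[2]); P=np.asarray(P,float)
    return np.stack([p[0]+c*P[...,0]-s*P[...,1],p[1]+s*P[...,0]+c*P[...,1],P[...,2]],-1)
E
python3 - <<'E'
from fit import *
t=load('top'); s=load('side')
c=lambda x,y,x0=215,y0=190:(x0+x/4.4-.5,y0+y/4.4-.5)
T=[((-65,130,10),c(404,403)),((65,130,10),c(312,222)),((-65,-130,10),c(763,212)),((-19,-90,32),c(683,178)),((35,-75,32),c(606,112))]
S=[((-65,130,10),c(232,281,220,220)),((-65,-130,10),c(632,414,220,220)),((65,-130,10),c(727,305,220,220)),((-19,-90,32),c(612,318,220,220))]
def res(p,L,im): return (w2px(im,G(p,[a for a,_ in L]))-np.array([b for _,b in L]))
p0=[450,-66,.49]
for nm,f in (('top',lambda p:res(p,T,t).ravel()),('side',lambda p:res(p,S,s).ravel()),('both',lambda p:np.r_[res(p,T,t).ravel(),res(p,S,s).ravel()])):
    r=least_squares(f,p0,loss='soft_l1'); print(nm,r.x.round(3),f(r.x).round(1))
# tube: top corners z=30
f=10
k=[(210+x/10-.5,240+y/10-.5) for x,y in ((133,100),(244,100),(234,463),(121,463))]
W=px2w(t,[a for a,_ in k],[b for _,b in k],z=30.); print(W.round(1),W.mean(0), [np.linalg.norm(W[i]-W[i-1]).round(1) for i in range(4)])
ks=[(220+x/4.4-.5,220+y/4.4-.5) for x,y in ((55,95),(195,60),(208,72),(66,112))]
W=px2w(s,[a for a,_ in ks],[b for _,b in ks],z=30.); print(W.round(1),W.mean(0),[np.linalg.norm(W[i]-W[i-1]).round(1) for i in range(4)])
E
```

```text
top [456.37  -65.736   0.489] [-0.3  0.6 -1.2  0.1  0.8  0.2 -0.6 -0.6  2.9 -0.4]
side [455.589 -64.89    0.491] [-1.  -0.8  0.6  1.1  2.  -1.1 -1.   0.2]
both [456.139 -65.372   0.489] [-0.5  0.6 -1.4  0.2  0.7  0.3 -0.7 -0.5  2.7 -0.3 -0.7 -0.8  0.8  1.2
  2.3 -1.  -0.8  0.2]
[[425.1 246.3  30. ]
 [425.3 216.   30. ]
 [326.4 217.5  30. ]
 [326.2 248.3  30. ]] [375.75164043 232.02912701  30.        ] [np.float64(98.9), np.float64(30.3), np.float64(98.9), np.float64(30.7)]
[[324.1 242.4  30. ]
 [423.4 240.9  30. ]
 [423.3 220.9  30. ]
 [321.3 217.3  30. ]] [373.03109738 230.38695175  30.        ] [np.float64(25.2), np.float64(99.3), np.float64(20.1), np.float64(102.0)]
```

```bash
cat > ov.py <<'E'
from fit import *
def overlay(im,p,o,box,s,name,tk=0,lv=None):
    x0,y0,x1,y1=box
    crop(im,*box,s,name); c=cv2.imread(f'pics/{name}.png')
    def L(P,col):
        q=w2px(im,G(p,P)); q=((q-[x0,y0]+.5)*s).astype(int)
        cv2.polylines(c,[q.reshape(-1,1,2)],False,col,1)
    L([(-65,-130,10),(65,-130,10),(65,130,10),(-65,130,10),(-65,-130,10)],(0,200,0))
    L([(35,-90,32),(-19,-90,32),(-19,-105,32),(35,-105,32)],(255,0,0))
    j=-90+o+tk
    L([(35,j,32),(-19,j,32),(-19,j+13,32),(35,j+13,32)],(255,0,255))
    b=-90+o+45
    L([(36,b-7,76),(58,b-7,76),(58,b+7,76),(36,b+7,76),(36,b-7,76)],(0,255,255))
    L([(35,-75,32),(35,j,32)],(0,140,255))
    cv2.imwrite(f'pics/{name}.png',c)
E
python3 - <<'E'
from ov import *
t=load('top'); s=load('side'); p=[456.1,-65.4,.4895]
overlay(t,p,82,(275,190,395,290),6.5,'ov_t'); overlay(s,p,82,(265,240,395,325),6,'ov_s')
# fence heights
d=t['depth']
for u,v in ((300,195),(320,188),(300,185),(310,200),(300,204),(310,176),(280,188),(337,260)):
    print(u,v,px2w(t,np.array(u),np.array(v),d=np.array(d[v,u])).round(0))
o=ctrl.get_obs(); print(R.from_rotvec(o['orientation']).as_matrix().round(3))
E
```

```text
300 195 [566.  35. 106.]
320 188 [585. -17. 103.]
300 185 [593.  35.  98.]
310 200 [553.   9. 107.]
300 204 [543.  35. 100.]
310 176 [633.   8.   5.]
280 188 [585.  88.  98.]
337 260 [398. -67.  15.]
[[ 0.941 -0.     0.338]
 [-0.338 -0.001  0.941]
 [-0.    -1.    -0.001]]
```

View pics/ov_t.png

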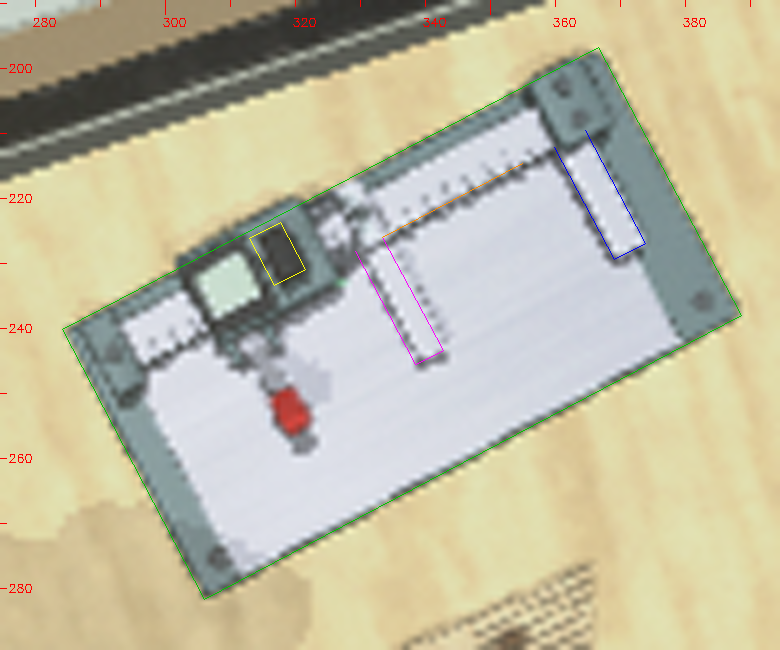

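View pics/ov_s.png

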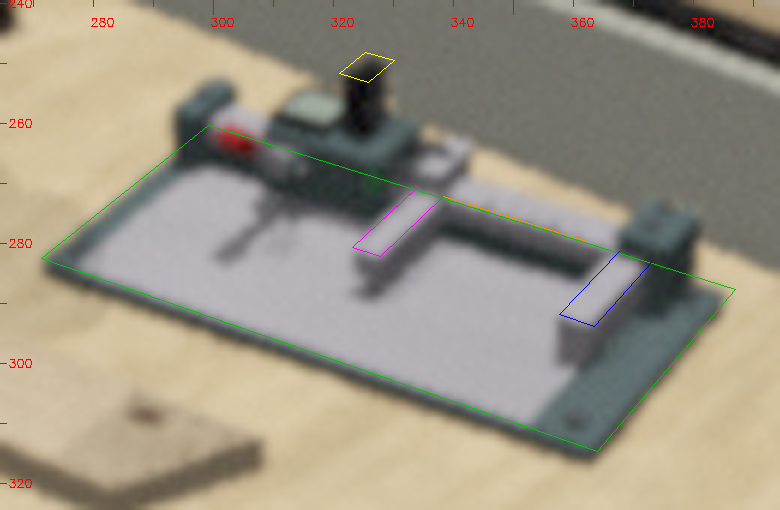

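Both cameras agree on the gauge pose to about 1 mm: (456, −65.5), yaw 28°, head opening about 82 mm. The tube centre is at (375.5, 231.7) with its axis about −0.7° from world x. I'll go above the grasp point, 23 mm towards the tube's near end.

>>> servo_tool(moves="0.018 -0.045 0 0 0 2.5; 0.037 -0.094 -0.01 0 0 5; 0.057 -0.145 -0.03 0 0 8; 0.078 -0.196 -0.06 0 0 11; 0.098 -0.247 -0.09 0 0 14; 0.118 -0.298 -0.12 0 0 17; 0.135 -0.340 -0.145 0 0 19; 0.1413 -0.3563 -0.150 0 0 19", hand=0)

```text
t: 1.1
ee_pos: [351.8, 229.2, 90.1]
orientation: [-1.573, 0.014, -0.009]
ft_force: [-0.5, 0.9, -0.1]
width: 87.7
```

>>> servo_tool(moves="0 0 0 0 0 0")

```text
t: 1.23
ee_pos: [352.4, 230.8, 91.1]
orientation: [-1.572, 0.014, -0.011]
ft_force: [0.5, 0.1, 0.2]
width: 87.8
```

```bash
python3 - <<'E'
from h import *
o=ctrl.get_obs(); print(o['t'],o['ee_pos'],R.from_rotvec(o['orientation']).as_matrix().round(3),o['ft_force'])
im=grab('top'); crop(im,180,200,300,300,6.5,'t3')
im=grab('side'); crop(im,200,160,330,260,6,'s3')
E
```

```text
1.225 [352.39852598 230.75833199  91.12284818] [[ 1.    -0.002  0.016]
 [-0.016 -0.001  1.   ]
 [-0.002 -1.    -0.001]] [0.49613917 0.11727874 0.17199896]
```

View pics/s3.png

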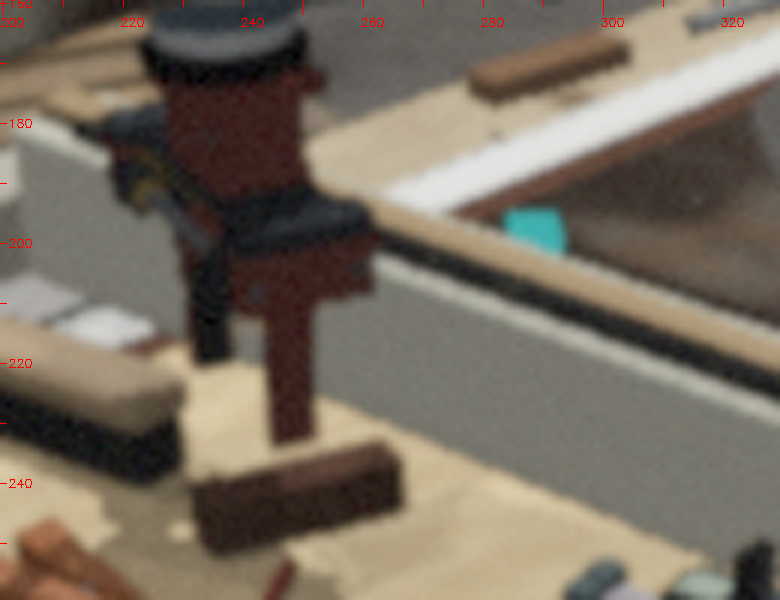

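The side view shows the fingers straddling the tube at (245,240). The brush at the left (225,235) may be close to the left finger, so I'll check the clearance.

```bash
python3 - <<'E'
from h import *
im=dict(np.load('last_top.npz'))
# top0 image positions (arm away) with brush height guess
import numpy as np
for z in (0,40,50): print(z,px2w(im,[205,203,200],[283,291,277],z=z).round(0)[:,:2].tolist())
print(w2px(im,np.array([[352,232+28,30],[352,232+42,30],[352,232+57,30]])).round(1))
E
```

```text
0 [[333.0, 299.0], [311.0, 304.0], [349.0, 313.0]]
40 [[334.0, 292.0], [312.0, 297.0], [350.0, 305.0]]
50 [[334.0, 290.0], [313.0, 295.0], [350.0, 304.0]]
[[217.4 276.3]
 [212.3 276.3]
 [206.8 276.3]]
```

View pics/t3.png

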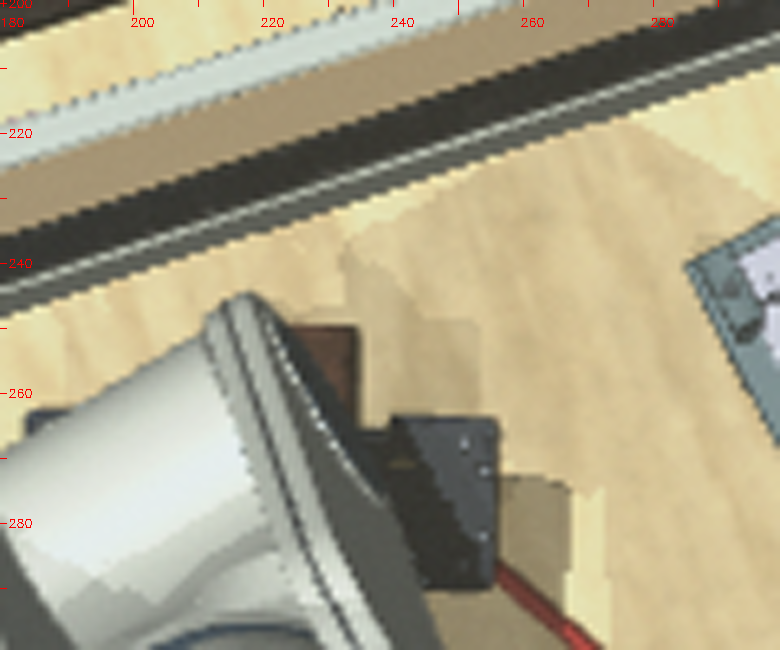

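>>> servo_tool(moves="0 0 -0.01 0 0 0; 0 0 -0.025 0 0 0; 0 0 -0.045 0 0 0; 0 0 -0.06 0 0 0; 0 0 -0.0685 0 0 0; 0 0 -0.0685 0 0 0", hand=93)

```text
t: 2.08
ee_pos: [353.5, 233.5, 22.7]
orientation: [-1.569, 0.009, -0.012]
ft_force: [-1.8, 7.6, -5.4]
width: 56.0
```

>>> servo_tool(moves="0 0 0 0 0 0; 0 0 0 0 0 0; 0 0 0 0 0 0; 0 0 0 0 0 0", hand=255)

```text
t: 2.58
ee_pos: [352.4, 231.8, 23.2]
orientation: [-1.571, 0.01, -0.01]
ft_force: [-0.5, 0.6, -0.1]
width: 30.0
```

>>> servo_tool(moves="0 0 0.01 0 0 0; 0 0 0.03 0 0 0; 0 0 0.06 0 0 0; 0 0 0.08 0 0 0; 0 0 0.08 0 0 0; 0 0 0.08 0 0 0")

```text
t: 3.32
ee_pos: [352.2, 231.7, 102.9]
orientation: [-1.571, 0.011, -0.01]
ft_force: [0.3, 0.7, -2.1]
width: 30.0
```

```bash
python3 - <<'E'
from fit import *
o=ctrl.get_obs(); M=R.from_rotvec(o['orientation']).as_matrix(); print(o['t'],o['ee_pos'].round(1),M.round(3),o['ft_force'].round(1),o['width'])
print('yaw of tool x',np.degrees(np.arctan2(M[1,0],M[0,0])))
p=[456.1,-65.4,.4895]
for y in (-65,-75): 
    P=G(p,(-46,y,32)); print(P.round(1),(P-o['ee_pos']).round(1))
print('gauge x',np.cos(p[2]),np.sin(p[2]),'y',-np.sin(p[2]),np.cos(p[2]))
im=grab('side'); crop(im,200,130,330,260,4.6,'s4')
E
```

```text
3.325 [352.2 231.7 102.9] [[ 1.    -0.     0.013]
 [-0.013 -0.     1.   ]
 [-0.    -1.    -0.   ]] [ 0.3  0.7 -2.1] 30.000948814015935
yaw of tool x -0.7605052501106937
[ 446.1 -144.4   32. ] [  93.9 -376.1  -70.9]
[ 450.8 -153.2   32. ] [  98.6 -384.9  -70.9]
gauge x 0.8825680612527973 0.4701846629320001 y -0.4701846629320001 0.8825680612527973
```

View pics/s4.png

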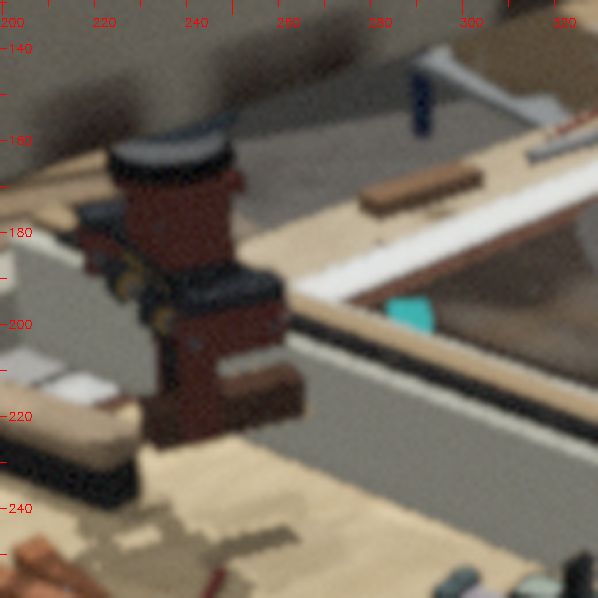

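>>> servo_tool(moves="0.008 -0.032 0.02 0 0 2; 0.020 -0.082 0.04 0 0 6; 0.034 -0.138 0.05 0 0 11; 0.049 -0.196 0.05 0 0 16; 0.063 -0.254 0.05 0 0 21; 0.077 -0.310 0.045 0 0 26; 0.088 -0.355 0.025 0 0 28.8; 0.0939 -0.3761 0 0 0 28.8")

```text
t: 4.38
ee_pos: [446.8, -146.6, 101.9]
orientation: [-1.537, -0.382, 0.382]
ft_force: [0.2, 0.5, -2.0]
width: 29.9
```

>>> servo_tool(moves="0 0 -0.02 0 0 0; 0 0 -0.03 0 0 0; 0 0 -0.03 0 0 0; 0 0 -0.03 0 0 0")

```text
t: 4.88
ee_pos: [446.7, -143.9, 73.5]
orientation: [-1.537, -0.385, 0.384]
ft_force: [0.7, 0.4, -2.1]
width: 29.9
```

```bash
python3 - <<'E'
from ov import *
o=ctrl.get_obs(); M=R.from_rotvec(o['orientation']).as_matrix(); print(o['t'],o['ee_pos'].round(1),o['ft_force'].round(1),o['width'])
print('yaw of tool x',np.degrees(np.arctan2(M[1,0],M[0,0])))
p=[456.1,-65.4,.4895]
im=grab('side'); overlay(im,p,82,(265,200,395,325),4.8,'s5')
im=grab('top'); overlay(im,p,82,(275,190,395,290),6.5,'t5')
E
```

```text
4.875 [ 446.7 -143.9   73.5] [ 0.7  0.4 -2.1] 29.85129433212558
yaw of tool x 28.084688188110597
```

View pics/s5.png

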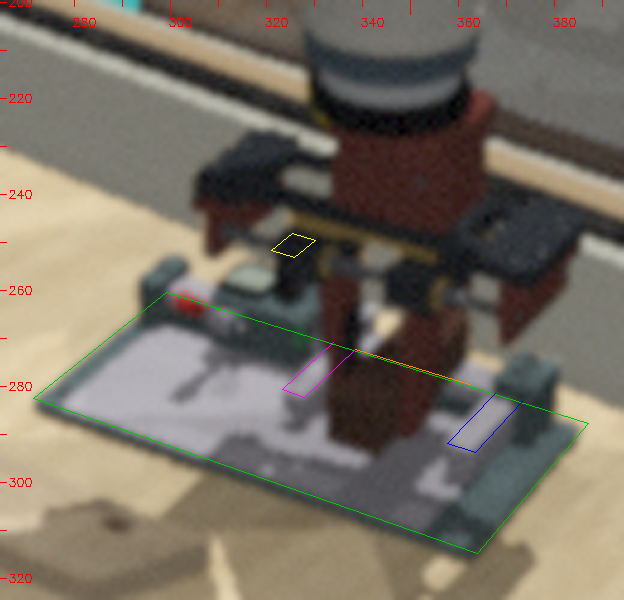

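View pics/t5.png

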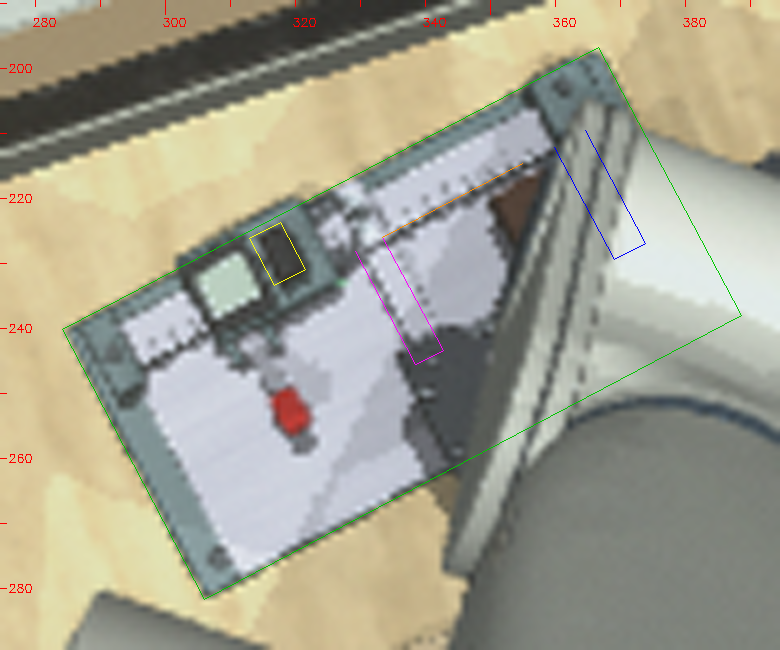

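>>> servo_tool(moves="0 0 -0.012 0 0 0; 0 0 -0.025 0 0 0; 0 0 -0.035 0 0 0; 0 0 -0.038 0 0 0; 0 0 -0.038 0 0 0; 0 0 -0.038 0 0 0")

```text
t: 5.72
ee_pos: [446.6, -144.3, 35.3]
orientation: [-1.537, -0.384, 0.383]
ft_force: [0.1, 0.2, -1.5]
width: 29.8
```

>>> servo_tool(moves="0.0014 -0.00265 0 0 0 0; 0.0028 -0.0053 0 0 0 0; 0.0028 -0.0053 0 0 0 0; 0.0028 -0.0053 0 0 0 0")

```text
t: 6.22
ee_pos: [449.2, -149.5, 35.2]
orientation: [-1.537, -0.384, 0.384]
ft_force: [0.1, 0.7, -2.3]
width: 29.9
```

```bash
python3 - <<'E'
from ov import *
o=ctrl.get_obs(); print(o['t'],o['ee_pos'].round(1),o['ft_force'].round(1),o['width'])
im=grab('side'); crop(im,300,230,400,325,6.3,'s6')
E
```

```text
6.225 [ 449.2 -149.5   35.2] [ 0.1  0.7 -2.3] 29.898253337518437
```

View pics/s6.png

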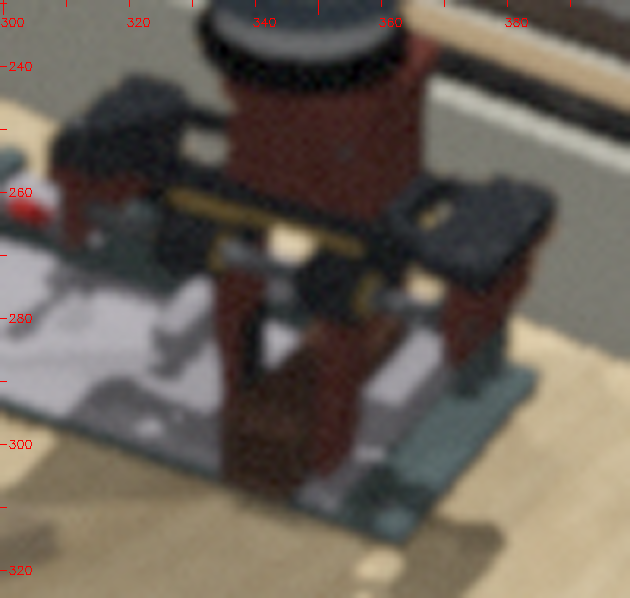

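>>> servo_tool(moves="0.0005 -0.0009 0 0 0 0; 0.0009 -0.0018 0 0 0 0; 0.0009 -0.0018 0 0 0 0; 0.0009 -0.0018 0 0 0 0")

```text
t: 6.78
ee_pos: [450.1, -151.3, 35.2]
orientation: [-1.537, -0.384, 0.384]
ft_force: [0.1, -0.1, -2.8]
width: 30.0
```

>>> servo_tool(moves="0.0005 -0.0009 0 0 0 0; 0.0005 -0.0009 0 0 0 0; 0.0005 -0.0009 0 0 0 0")

```text
t: 7.15
ee_pos: [450.4, -152.0, 35.1]
orientation: [-1.536, -0.383, 0.384]
ft_force: [-0.6, 1.3, -1.3]
width: 30.1
```

>>> servo_tool(moves="0.0002 -0.0004 0 0 0 0; 0.0002 -0.0004 0 0 0 0; 0.0002 -0.0004 0 0 0 0")

```text
t: 7.52
ee_pos: [450.4, -152.1, 35.1]
orientation: [-1.536, -0.383, 0.385]
ft_force: [-0.8, 4.8, -1.5]
width: 30.1
```

>>> servo_tool(moves="0.0003 -0.0005 0 0 0 0; 0.0003 -0.0005 0 0 0 0; 0.0003 -0.0005 0 0 0 0")

```text
t: 7.9
ee_pos: [450.4, -152.2, 35.1]
orientation: [-1.535, -0.383, 0.385]
ft_force: [-0.9, 7.1, 1.1]
width: 29.6
```

>>> servo_tool(moves="-0.0003 0.0006 0 0 0 0; -0.0003 0.0006 -0.001 0 0 0; -0.0003 0.0006 -0.0018 0 0 0; -0.0003 0.0006 -0.0018 0 0 0; -0.0003 0.0006 -0.0018 0 0 0")

```text
t: 8.52
ee_pos: [450.2, -152.2, 33.2]
orientation: [-1.536, -0.383, 0.385]
ft_force: [-2.6, 4.2, -0.1]
width: 29.9
```

>>> servo_tool(moves="0 0 -0.0004 0 0 0; 0 0 -0.0004 0 0 0; 0 0 -0.0004 0 0 0")

```text
t: 8.9
ee_pos: [450.3, -152.2, 33.2]
orientation: [-1.536, -0.383, 0.385]
ft_force: [-3.1, 5.3, 5.3]
width: 30.3
```

>>> servo_tool(moves="0 0 0 0 0 0; 0 0 0 0 0 0; 0 0 0 0 0 0; 0 0 0 0 0 0; 0 0 0 0 0 0", hand=115)

```text
t: 9.52
ee_pos: [450.9, -152.6, 33.0]
orientation: [-1.537, -0.384, 0.384]
ft_force: [-0.9, -0.1, -0.6]
width: 48.2
```

>>> servo_tool(moves="0 0 0.01 0 0 0; 0 0 0.03 0 0 0; 0 0 0.06 0 0 0; 0 0 0.1 0 0 0; -0.01 0.05 0.12 0 0 0; -0.02 0.1 0.12 0 0 0; -0.04 0.13 0.12 0 0 0;-0.04 0.13 0.12 0 0 0")

```text
t: 10.52
ee_pos: [409.4, -21.1, 153.5]
orientation: [-1.536, -0.386, 0.386]
ft_force: [-0.8, 0.0, -0.7]
width: 48.0
```

```bash
python3 - <<'E'
from ov import *
o=ctrl.get_obs(); print(o['t'],o['ee_pos'].round(1),o['ft_force'].round(1),o['width'])
p=[456.1,-65.4,.4895]
im=grab('side'); crop(im,265,230,395,325,6,'s7')
im=grab('top'); crop(im,275,190,395,290,6.5,'t7')
E
```

```text
10.525 [409.4 -21.1 153.5] [-0.8  0.  -0.7] 48.04479729763475
```

View pics/s7.png

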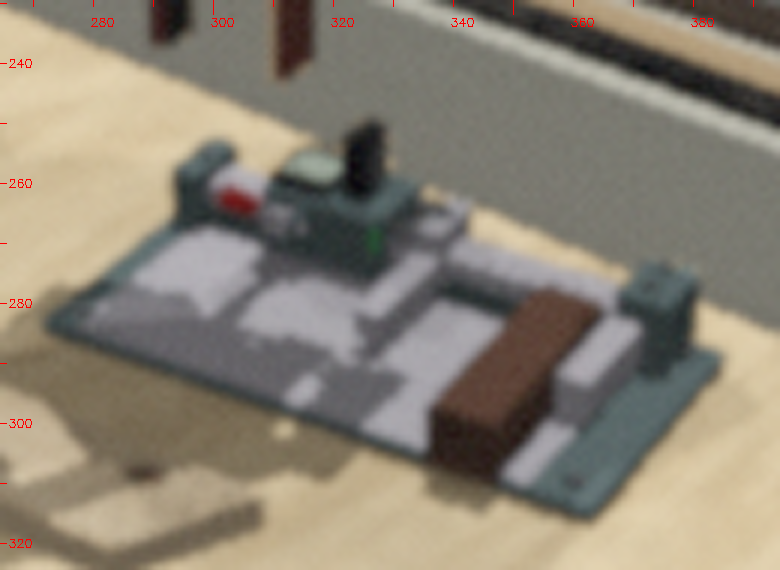

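View pics/t7.png

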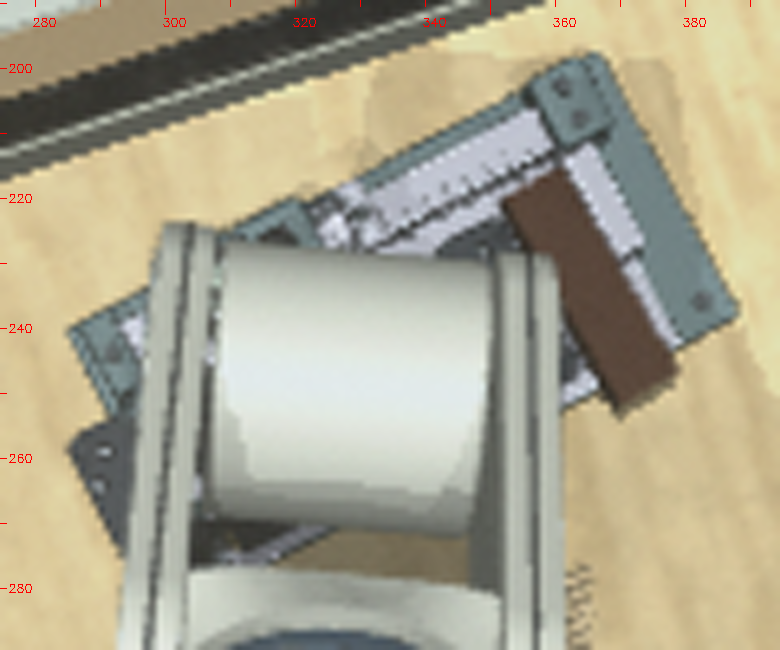

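The tube lies flat against the fixed jaw, with its end at (505–562, 168–200) in the top crop, close to the beam. Next is the thumb block.

```bash
python3 - <<'E'
from ov import *
im=dict(np.load('last_top.npz')); s=dict(np.load('last_side.npz'))
p=[456.1,-65.4,.4895]
def inv(p,W):
    d=np.asarray(W)[...,:2]-p[:2]; c,si=np.cos(p[2]),np.sin(p[2]); return np.stack([c*d[...,0]+si*d[...,1],-si*d[...,0]+c*d[...,1]],-1)
# thumb top corners in t1 crop (4.4 scale)
k=np.array([(440,163),(463,152),(475,183),(452,195)])/4.4+[214.5,189.5]
print('thumb',inv(p,px2w(im,k[:,0],k[:,1],z=76.)).round(1), inv(p,px2w(im,k[:,0],k[:,1],z=76.)).mean(0))
k=np.array([(345,128),(378,118),(386,126),(352,140)])/6+[264.5,229.5]
print('thumb side',inv(p,px2w(s,k[:,0],k[:,1],z=76.)).round(1))
# jaw tip (t1): tip corners
k=np.array([(548,247),(566,241)])/4.4+[214.5,189.5]
print('jaw tip',inv(p,px2w(im,k[:,0],k[:,1],z=32.)).round(1))
# tube top corners in t7 z=40
k=np.array([(503,200),(563,168),(677,372),(617,405)])/6.5+[274.5,189.5]
W=px2w(im,k[:,0],k[:,1],z=40.);g=inv(p,W);print('tube',g.round(1),g.mean(0),np.degrees(np.arctan2(*(g[0]+g[1]-g[2]-g[3])[::-1])))
for y in (37,): 
    P=G([455.4,-64.2,.4895],(47,y,75)); print(P, P-ctrl.get_obs()['ee_pos'])
E
```

```text
thumb [[55.2 40.8]
 [54.6 25.4]
 [34.6 27.8]
 [34.6 43.5]] [44.73306349 34.35727185]
thumb side [[41.4 44.6]
 [56.3 37. ]
 [52.  30.5]
 [34.  36.8]]
jaw tip [[-19.8   3.6]
 [-21.7  -8. ]]
tube [[ 25.  -59.3]
 [ 25.1 -88. ]
 [-72.8 -89.8]
 [-73.2 -61. ]] [-23.96961736 -74.54171175] 1.0173619509591993
[479.48386635  -9.44630258  75.        ] [ 68.01156568  13.12341747 -78.59691396]
```

>>> servo_tool(moves="0.03 0.006 0 0 0 0; 0.068 0.013 0 0 0 0; 0.068 0.013 -0.02 0 0 0; 0.068 0.013 -0.04 0 0 0; 0.068 0.013 -0.04 0 0 0")

```text
t: 11.25
ee_pos: [478.6, -10.5, 111.9]
orientation: [-1.536, -0.381, 0.385]
ft_force: [-0.4, 0.1, 0.3]
width: 48.2
```

```bash
python3 - <<'E'
from ov import *
o=ctrl.get_obs(); print(o['t'],o['ee_pos'].round(1),o['ft_force'].round(1),o['width'])
im=grab('side'); crop(im,265,200,395,325,4.8,'s8')
E
```

```text
11.25 [478.6 -10.5 111.9] [-0.4  0.1  0.3] 48.195900942917596
```

View pics/s8.png

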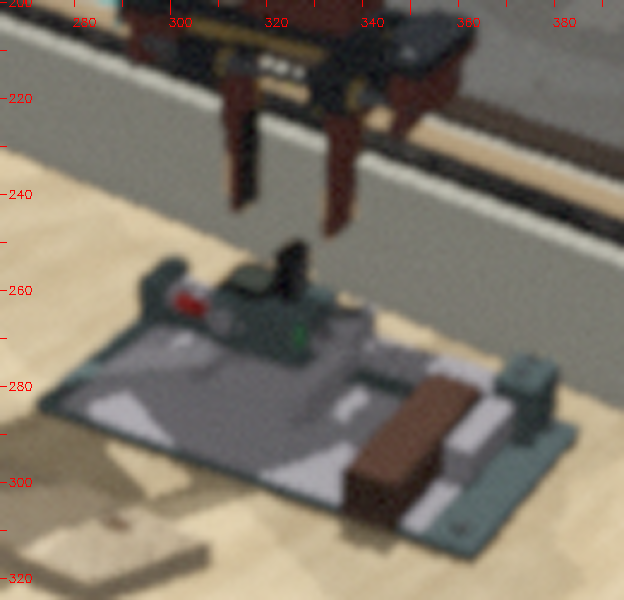

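>>> servo_tool(moves="0 0 -0.012 0 0 0; 0 0 -0.026 0 0 0; 0 0 -0.036 0 0 0; 0 0 -0.039 0 0 0; 0 0 -0.039 0 0 0")

```text
t: 11.92
ee_pos: [478.7, -9.4, 73.7]
orientation: [-1.536, -0.383, 0.384]
ft_force: [0.0, -0.2, 0.3]
width: 48.6
```

>>> servo_tool(moves="0 0 0 0 0 0; 0 0 0 0 0 0; 0 0 0 0 0 0; 0 0 0 0 0 0; 0 0 0 0 0 0", hand=255)

```text
t: 12.55
ee_pos: [479.2, -9.9, 74.1]
orientation: [-1.537, -0.385, 0.384]
ft_force: [1.0, -3.8, 1.9]
width: 13.7
```

```bash
cat > st.py <<'E'
from fit import *
o=ctrl.get_obs(); p=[455.4,-64.2,.4895]; c,s=np.cos(p[2]),np.sin(p[2]); d=o['ee_pos'][:2]-p[:2]; F=o['ft_force']
y=-s*d[0]+c*d[1]
print(round(o['t'],2),o['ee_pos'].round(1),'gauge xy',round(c*d[0]+s*d[1],1),round(y,2),'opening if centred',round(y+90-45,2),'Fy_g',round(-s*F[0]+c*F[1],1),'Fz',round(F[2],1),'w',round(o['width'],1))
E
python3 st.py; python3 -c "
from h import *
crop(grab('side'),265,200,395,325,4.8,'s9')"
```

```text
12.55 [479.2  -9.9  74.1] gauge xy 46.5 36.74 opening if centred 81.74 Fy_g -3.8 Fz 1.9 w 13.7
```

View pics/s9.png

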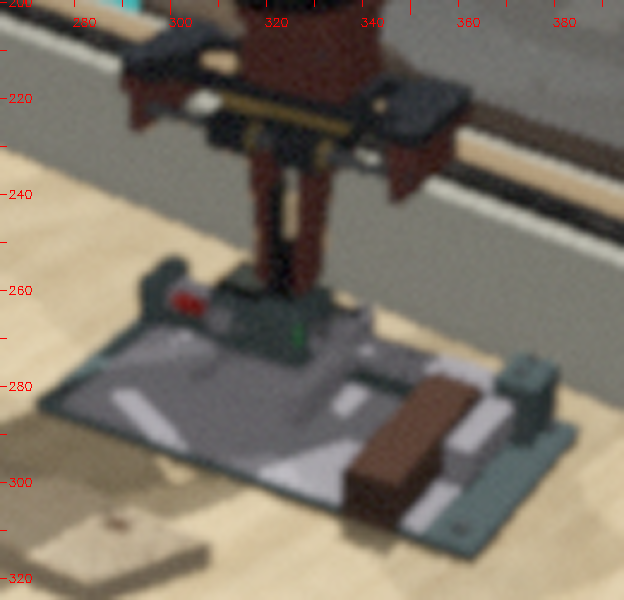

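>>> servo_tool(moves="0.0014 -0.0026 0 0 0 0; 0.0042 -0.0079 0 0 0 0; 0.007 -0.0132 0 0 0 0; 0.0099 -0.0185 0 0 0 0; 0.0127 -0.0238 0 0 0 0; 0.0155 -0.0291 0 0 0 0; 0.0183 -0.0344 0 0 0 0; 0.0205 -0.0386 0 0 0 0")

```text
t: 13.6
ee_pos: [498.8, -46.8, 74.1]
orientation: [-1.534, -0.383, 0.384]
ft_force: [-1.8, 9.4, 5.5]
width: 13.4
```

>>> servo_tool(moves="0 0 0 0 0 0; 0 0 0 0 0 0; 0 0 0 0 0 0")

```text
t: 13.98
ee_pos: [499.1, -47.2, 74.1]
orientation: [-1.535, -0.383, 0.384]
ft_force: [-0.3, 4.8, 4.1]
width: 14.1
```

```bash

python3 st.py; python3 -c "
from ov import *
im=grab('side'); crop(im,285,220,395,325,5.5,'s10')
"
```

```text
13.97 [499.1 -47.2  74.1] gauge xy 46.6 -5.49 opening if centred 39.51 Fy_g 4.4 Fz 4.1 w 14.1
```

View pics/s10.png

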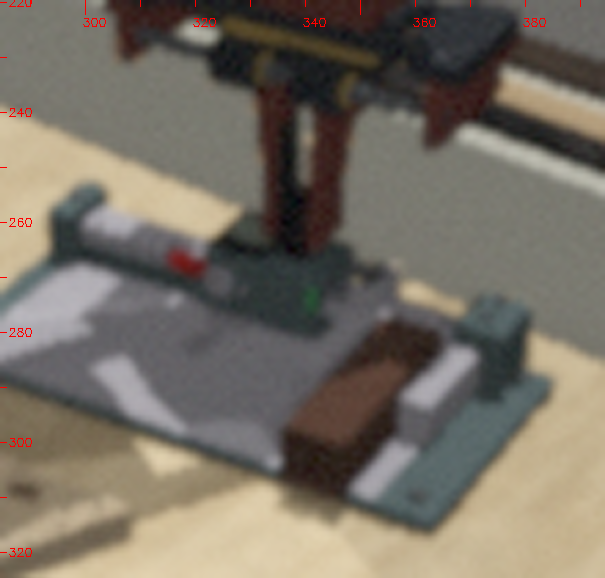

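>>> servo_tool(moves="0.0008 -0.0015 0 0 0 0; 0.0016 -0.0029 0 0 0 0; 0.0024 -0.0044 0 0 0 0; 0.0031 -0.0057 0 0 0 0; 0.0031 -0.0057 0 0 0 0; 0.0031 -0.0057 0 0 0 0")

```text
t: 14.78
ee_pos: [501.9, -52.5, 74.1]
orientation: [-1.535, -0.383, 0.384]
ft_force: [-1.8, 6.6, 5.0]
width: 14.0
```

```bash

python3 st.py; python3 -c "
from ov import *
im=grab('side'); crop(im,320,255,380,315,10,'s11')
im=grab('top'); crop(im,275,190,395,290,6.5,'t11')
"
```

```text
14.78 [501.9 -52.5  74.1] gauge xy 46.5 -11.49 opening if centred 33.51 Fy_g 6.7 Fz 5.0 w 14.0
```

View pics/s11.png

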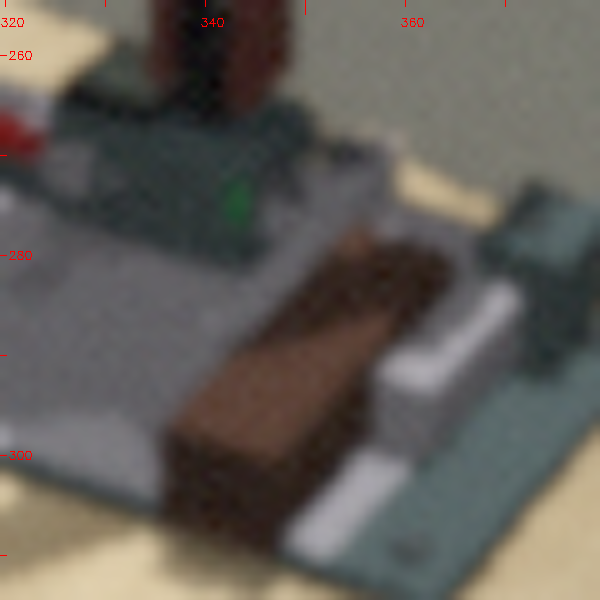

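View pics/t11.png

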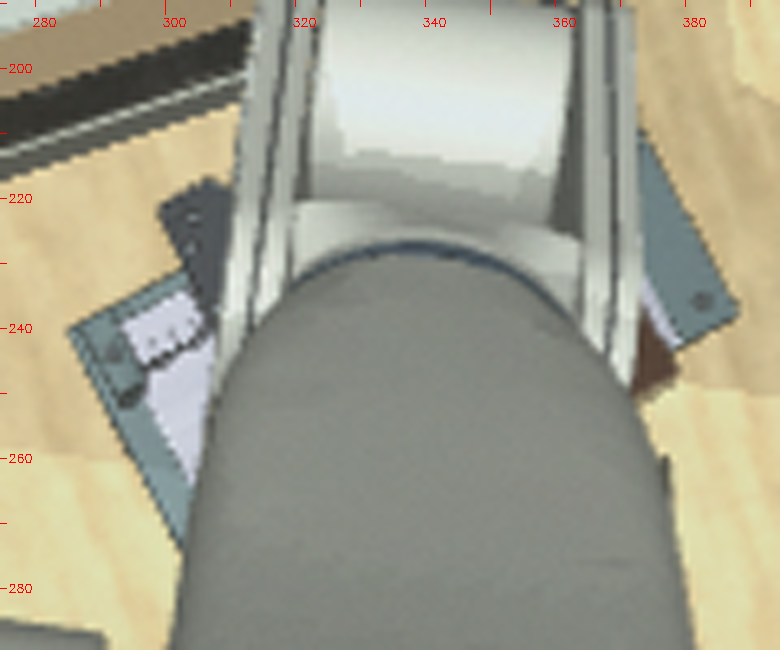

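>>> servo_tool(moves="0.0002 -0.0004 0 0 0 0; 0.0005 -0.0009 0 0 0 0; 0.0007 -0.0013 0 0 0 0; 0.0009 -0.0018 0 0 0 0")

```text
t: 15.38
ee_pos: [502.8, -54.1, 74.2]
orientation: [-1.534, -0.383, 0.384]
ft_force: [-1.9, 9.6, 6.0]
width: 13.9
```

>>> servo_tool(moves="0.0002 -0.0004 0 0 0 0; 0.0005 -0.0009 0 0 0 0; 0.0007 -0.0013 0 0 0 0; 0.0009 -0.0018 0 0 0 0")

```text
t: 15.88
ee_pos: [503.6, -55.7, 74.1]
orientation: [-1.534, -0.383, 0.384]
ft_force: [-1.9, 11.5, 6.1]
width: 13.8
```

>>> servo_tool(moves="0.0002 -0.0004 0 0 0 0; 0.0005 -0.0009 0 0 0 0; 0.0007 -0.0013 0 0 0 0; 0.0009 -0.0018 0 0 0 0")

```text
t: 16.38
ee_pos: [504.5, -57.4, 74.2]
orientation: [-1.534, -0.383, 0.384]
ft_force: [-2.0, 12.2, 6.1]
width: 13.4
```

```bash

python3 st.py; python3 -c "
from ov import *
im=grab('side'); crop(im,320,255,380,315,10,'s12')
"
```

```text
16.38 [504.5 -57.4  74.2] gauge xy 46.6 -17.1 opening if centred 27.9 Fy_g 11.7 Fz 6.1 w 13.4
```

View pics/s12.png

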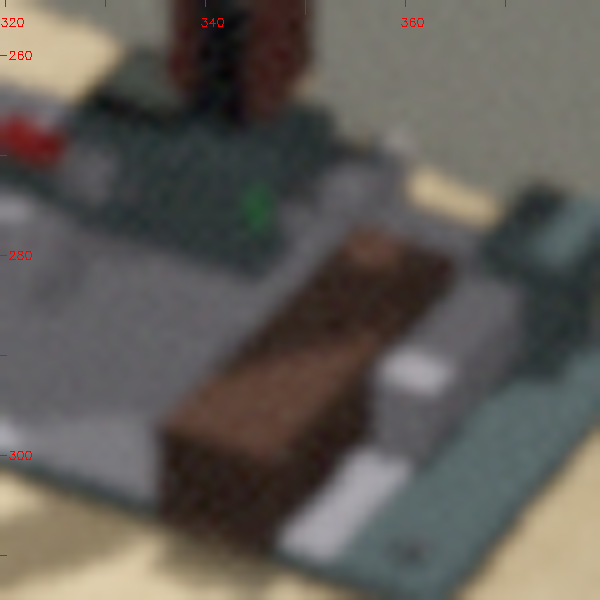

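>>> servo_tool(moves="0.0002 -0.0004 0 0 0 0; 0.0005 -0.0009 0 0 0 0; 0.0007 -0.0013 0 0 0 0; 0.0009 -0.0018 0 0 0 0")

```text
t: 16.92
ee_pos: [505.3, -59.0, 74.1]
orientation: [-1.534, -0.382, 0.384]
ft_force: [-1.5, 13.1, 7.0]
width: 13.8
```

```bash

python3 st.py
```

```text
16.93 [505.3 -59.   74.1] gauge xy 46.5 -18.9 opening if centred 26.1 Fy_g 12.2 Fz 7.0 w 13.8
```

>>> servo_tool(moves="0 0 0 0 0 0; 0 0 0 0 0 0")

```text
t: 17.18
ee_pos: [505.4, -59.0, 74.2]
orientation: [-1.534, -0.382, 0.384]
ft_force: [-1.5, 12.5, 6.9]
width: 13.7
```

```bash

python3 st.py
```

```text
17.18 [505.4 -59.   74.2] gauge xy 46.5 -18.96 opening if centred 26.04 Fy_g 11.8 Fz 6.9 w 13.7
```

>>> servo_tool(moves="0.0003 -0.0005 0 0 0 0; 0.0003 -0.0005 0 0 0 0; 0.0003 -0.0005 0 0 0 0")

```text
t: 17.55
ee_pos: [505.6, -59.5, 74.1]
orientation: [-1.534, -0.382, 0.384]
ft_force: [-2.1, 11.7, 6.5]
width: 13.6
```

>>> servo_tool(moves="0 0 0 0 0 0; 0 0 0 0 0 0; 0 0 0 0 0 0; 0 0 0 0 0 0", hand=130)

```text
t: 18.05
ee_pos: [506.3, -61.7, 73.9]
orientation: [-1.537, -0.383, 0.384]
ft_force: [-0.0, -0.1, -0.6]
width: 42.9
```

>>> servo_tool(moves="0 0 0.02 0 0 0; 0 0 0.05 0 0 0; -0.03 0.03 0.08 0 0 0; -0.07 0.07 0.1 0 0 0; -0.11 0.11 0.12 0 0 0; -0.14 0.15 0.12 0 0 0; -0.15 0.2 0.12 0 0 0; -0.15 0.2 0.12 0 0 0")

```text
t: 19.05
ee_pos: [355.7, 140.8, 194.3]
orientation: [-1.535, -0.388, 0.387]
ft_force: [-0.4, 0.3, 0.0]
width: 43.0
```

```bash

python3 st.py; python3 -c "
from ov import *
im=grab('side'); crop(im,285,240,395,325,7,'s13')
im=grab('top'); crop(im,275,190,395,290,6.5,'t13')
"
```

```text
19.05 [355.7 140.8 194.3] gauge xy 8.4 227.83 opening if centred 272.83 Fy_g 0.4 Fz 0.0 w 43.0
```

View pics/s13.png

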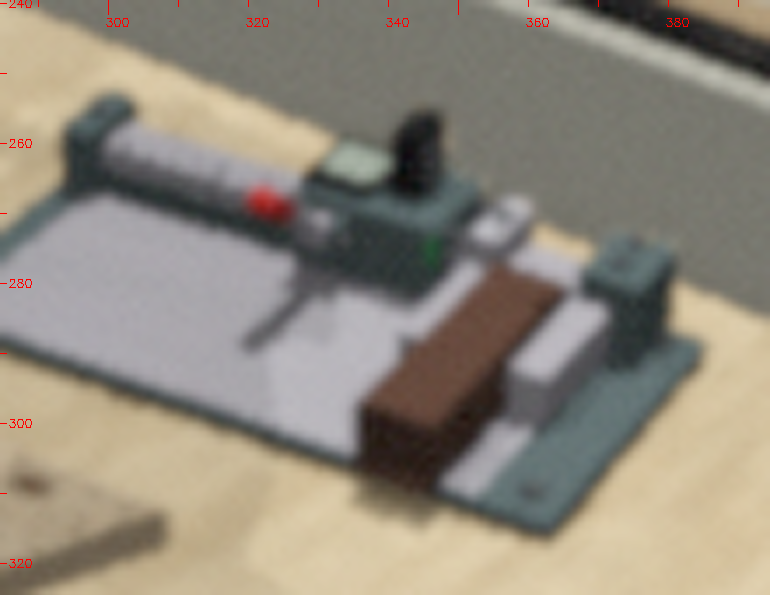

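View pics/t13.png

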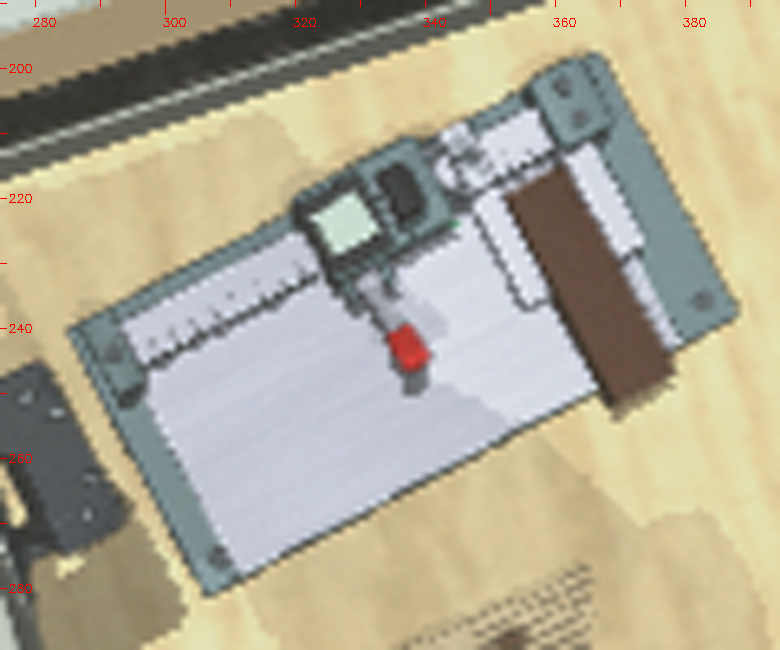

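The tube is gripped between the jaws and looks square: it spans (510,195) to (675,375) in the top crop, and the spring jaw is in contact from (480,200) to (530,300). I'll measure the take-up from the images before locking.

```bash
python3 - <<'E'
from ov import *
im=dict(np.load('last_top.npz')); p=[456.1,-65.4,.4895]
def inv(W):
    d=np.asarray(W)[...,:2]-p[:2]; c,si=np.cos(p[2]),np.sin(p[2]); return np.stack([c*d[...,0]+si*d[...,1],-si*d[...,0]+c*d[...,1]],-1)
A=cv2.imread('pics/top0.png'); B=cv2.cvtColor(im['pixels'],cv2.COLOR_RGB2BGR)
# rectify to gauge plane at height z, 4 px/mm... 2px/mm
def rect(I,z,x0=-70,x1=75,y0=-130,y1=135,s=3):
    ys,xs=np.mgrid[y0:y1:1/s,x0:x1:1/s]
    q=w2px(im,G(p,np.stack([xs,ys,np.full_like(xs,z)],-1))).astype(np.float32)
    return cv2.remap(I,q[...,0],q[...,1],cv2.INTER_CUBIC)
s=3
def shift(z,xr,yr,dmax,dmin):
    a=rect(A,z);b=rect(B,z)
    i=lambda v,o:int((v-o)*s)
    T=a[i(yr[0],-130):i(yr[1],-130),i(xr[0],-70):i(xr[1],-70)]
    S=b[i(yr[0]-dmax,-130):i(yr[1]-dmin,-130),i(xr[0]-2,-70):i(xr[1]+2,-70)]
    m=cv2.matchTemplate(S,T,cv2.TM_CCOEFF_NORMED); _,v,_,l=cv2.minMaxLoc(m)
    k=m[:,l[0]]; j=l[1]; 
    sub=0.5*(k[j-1]-k[j+1])/(k[j-1]-2*k[j]+k[j+1]) if 0<j<len(k)-1 else 0
    return round(dmax-(j+sub)/s,2), round(v,3)
print('head display', shift(50,(28,60),(45,75),65,48))
print('thumb', shift(76,(32,60),(22,45),65,48))
print('lever tip', shift(50,(-30,-10),(50,80),65,48))
print('blade tip', shift(32,(-26,10),(-12,10),65,42))
print('blade all', shift(32,(-24,15),(-5,9),65,42))
print('anvil ', shift(32,(-24,15),(-108,-85),5,-5))
vis=np.hstack([rect(A,32),rect(B,32)]); cv2.imwrite('pics/rect.png',vis[:600]); print(vis.shape)
E
```

```text
head display (np.float32(55.55), 0.958)
thumb (np.float32(54.66), 0.947)
lever tip (np.float32(54.09), 0.93)
blade tip (np.float32(49.59), 0.594)
blade all (np.float32(49.8), 0.846)
anvil  (np.float32(0.09), 0.754)
(795, 870, 3)
```

View pics/rect.png

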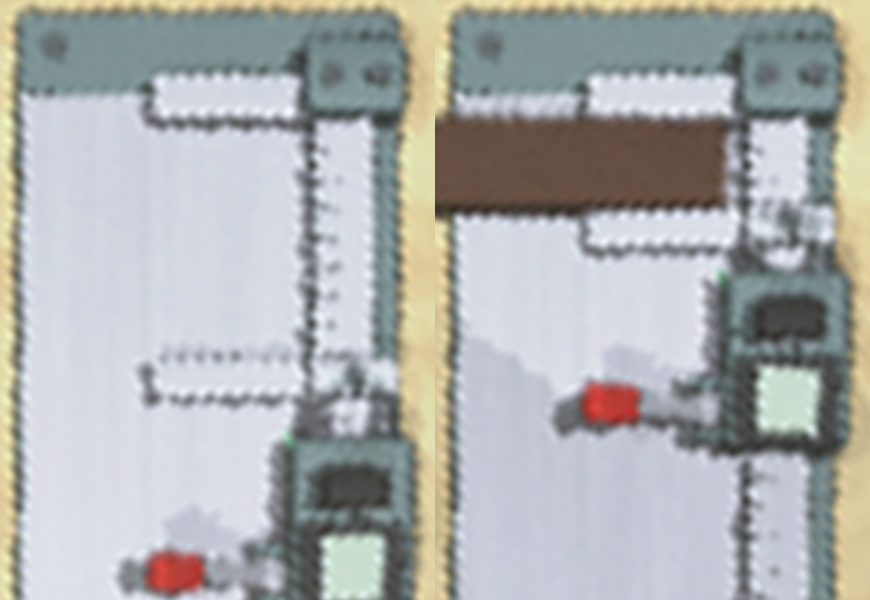

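Relative to the start image, the head moved about 55 mm and the blade about 49.7 mm. That makes the take-up about 5 mm, matching the tool reading (25.5 mm opening) and the force. The jaw is square. Now the lever.

>>> servo_tool(moves="0.01 -0.03 -0.01 0 0 0; 0.028 -0.08 -0.03 0 0 0; 0.048 -0.13 -0.05 0 0 0; 0.066 -0.18 -0.07 0 0 0; 0.0766 -0.2071 -0.084 0 0 0; 0.0766 -0.2071 -0.084 0 0 0; 0.0766 -0.2071 -0.084 0 0 0", hand=255)

```text
t: 20.02
ee_pos: [432.2, -69.1, 110.0]
orientation: [-1.536, -0.381, 0.383]
ft_force: [-0.2, -0.6, 0.4]
width: 0.4
```

```bash

python3 st.py; python3 -c "
from ov import *
im=grab('side'); crop(im,285,215,395,325,5.4,'s14')
"
```

```text
20.02 [432.2 -69.1 110. ] gauge xy -22.8 6.64 opening if centred 51.64 Fy_g -0.5 Fz 0.4 w 0.4
```

View pics/s14.png

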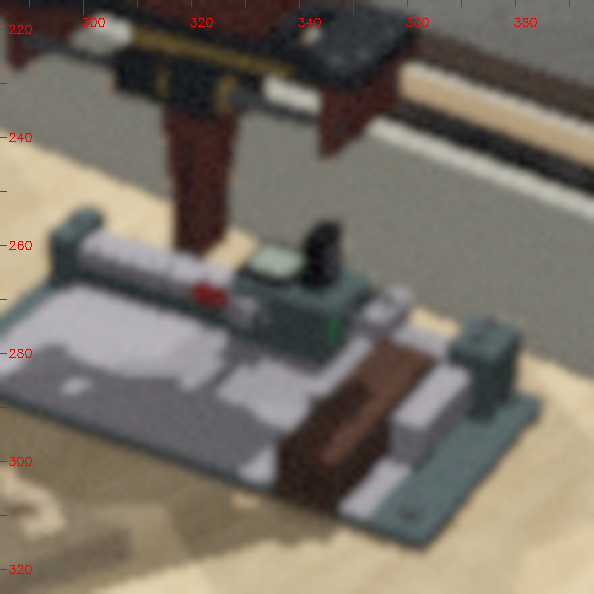

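>>> servo_tool(moves="0 0 -0.01 0 0 0; 0 0 -0.02 0 0 0; 0 0 -0.03 0 0 0; 0 0 -0.034 0 0 0; 0 0 -0.038 0 0 0; 0 0 -0.04 0 0 0")

```text
t: 20.82
ee_pos: [433.0, -68.6, 69.7]
orientation: [-1.536, -0.384, 0.384]
ft_force: [-0.6, 0.1, 1.7]
width: 0.8
```

>>> servo_tool(moves="0 0 -0.002 0 0 0; 0 0 -0.004 0 0 0; 0 0 -0.006 0 0 0; 0 0 -0.008 0 0 0; 0 0 -0.009 0 0 0; 0 0 -0.01 0 0 0; 0 0 -0.01 0 0 0")

```text
t: 21.7
ee_pos: [433.0, -68.6, 59.9]
orientation: [-1.537, -0.384, 0.384]
ft_force: [0.6, 0.0, 0.9]
width: 0.2
```

```bash

python3 st.py; python3 -c "
from ov import *
im=grab('side'); crop(im,285,235,395,325,7,'s15')
"
```

```text
21.7 [433.  -68.6  59.9] gauge xy -21.8 6.65 opening if centred 51.65 Fy_g -0.3 Fz 0.9 w 0.2
```

View pics/s15.png

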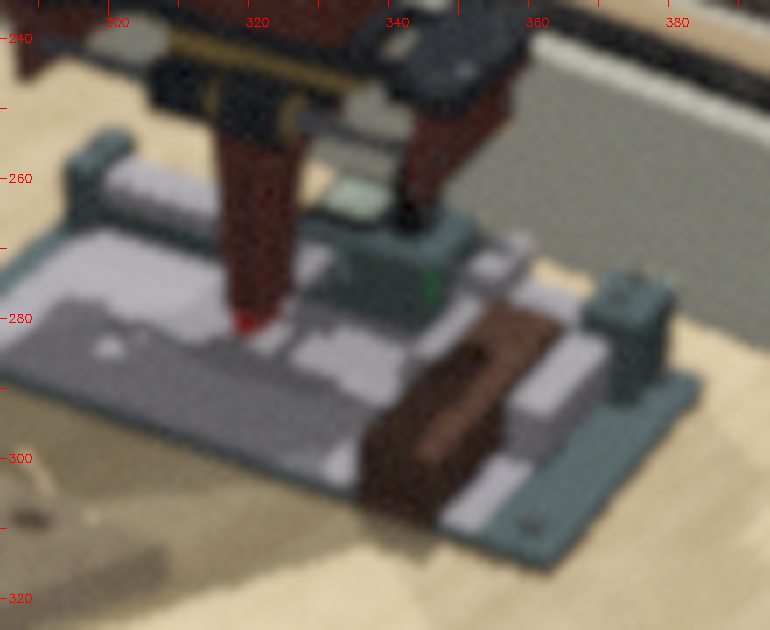

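>>> servo_tool(moves="0 0 -0.0005 0 0 0; 0 0 -0.001 0 0 0; 0 0 -0.0015 0 0 0; 0 0 -0.0015 0 0 0")

```text
t: 22.25
ee_pos: [433.0, -68.6, 58.9]
orientation: [-1.537, -0.384, 0.383]
ft_force: [-1.9, 0.1, 9.2]
width: 0.6
```

>>> servo_tool(moves="0 0 -0.0005 0 0 0; 0 0 -0.001 0 0 0; 0 0 -0.001 0 0 0")

```text
t: 22.62
ee_pos: [433.1, -68.7, 58.4]
orientation: [-1.537, -0.384, 0.383]
ft_force: [-3.6, 0.4, 18.2]
width: 0.2
```

Hard stop reached: 18 N at fingertip height of about 39.5 mm, so the lever is flat. I'll retreat and check.

>>> servo_tool(moves="0 0 0.005 0 0 0; 0 0 0.03 0 0 0; 0 0 0.07 0 0 0; -0.02 0.04 0.1 0 0 0; -0.05 0.09 0.12 0 0 0; -0.07 0.14 0.12 0 0 0; -0.08 0.19 0.12 0 0 0; -0.08 0.21 0.12 0 0 0")

```text
t: 23.62
ee_pos: [352.0, 143.4, 177.7]
orientation: [-1.536, -0.386, 0.385]
ft_force: [0.8, -0.9, 0.3]
width: 0.4
```

>>> servo_tool(moves="0 0 0 0 0 0; 0 0 0 0 0 0")

```text
t: 23.88
ee_pos: [352.7, 140.9, 177.3]
orientation: [-1.537, -0.383, 0.384]
ft_force: [-0.3, -0.3, 0.1]
width: 0.5
```

```bash
python3 st.py
python3 - <<'E'
from ov import *
im=grab('side'); crop(im,285,240,395,325,7,'s16')
im=grab('top'); p=[456.1,-65.4,.4895]
B=cv2.cvtColor(im['pixels'],cv2.COLOR_RGB2BGR)
s=3
ys,xs=np.mgrid[-130:70:1/s,-85:75:1/s]
q=w2px(im,G(p,np.stack([xs,ys,np.full_like(xs,40)],-1))).astype(np.float32)
cv2.imwrite('pics/r16.png',cv2.remap(B,q[...,0],q[...,1],cv2.INTER_CUBIC))
E
```

```text
23.88 [352.7 140.9 177.3] gauge xy 5.8 229.28 opening if centred 274.28 Fy_g -0.1 Fz 0.1 w 0.5
```

View pics/s16.png

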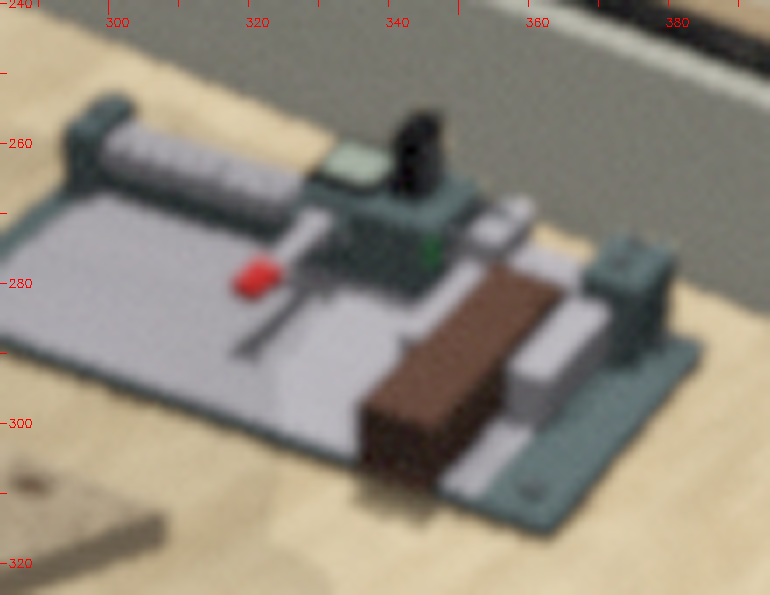

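View pics/r16.png

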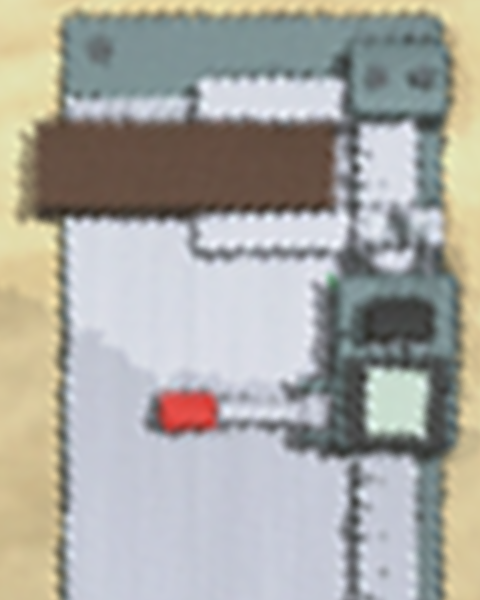

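The lever is flat, with its red tip at (258,275) in the side crop. The tube is square between both jaws, the head hasn't moved, and the arm is clear. Handing in.

```bash
python3 -c "
from workcell import ctrl
print(ctrl.close_job())"
```

```text
the job is handed in; nothing more can be done
None
```

The job is done and handed in; the last reading before hand-in was 23.9 s of the 64 s allowed. I laid the brown tube flat on the rest against the fixed jaw and let go. I then pinched the thumb block and slid the head in from about 82 mm to about 25.5 mm, and pressed the lever down to its stop.

**Last checks:**
- **Spring take-up:** about 5 mm, from the head moving about 55 mm and the blade about 49.7 mm in the images. The tool reading gave about 4.5 mm, and the force gave about 4.5 mm (roughly 12 N while sliding).
- **Tube:** it looks square to the jaws, with its end about 8–10 mm from the beam.
- **Lever:** flat, with the fingertips at about 39.5 mm height and 18 N at the stop.
- **Clearance:** the arm was clear, with about 0 N at the wrist. The bystanders were not touched.

**Disagreements:**
- The camera's gauge position and the tool's contact point differed by about 1.4 mm along y, and I used the contact point.
- When I let go of the thumb block the arm sprang about 2 mm. The later images show the head had not been carried noticeably with it.

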